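Reload the book-tape dispenser in the mending order

TASK

Reload the four-lane book-tape dispenser so that its tapes stand in mending order: take the used-up reel (bare cardboard core) out and hang it in a lane of the plywood spare-roll rack, and bring the three new rolls over from the rack. White goes in the lane directly left of the blue roll, black in the lane directly right of it (left and right as seen from the robot, facing the tear bar) and red in the lane that is left over. Every axle must end fully down in its slots; leave the blue roll in its lane and do not shift the scissors or the glue stick.

Things in the scene. Friction and masses are not known exactly. Their poses are not given: they have to be found in the camera images.
- dispenser: Grey/black tape dispenser 115x328 mm, 71 high, too heavy to shift; origin at table height under the axle line, mid-row. Toothed tear bar (43 high, 80 ahead of the axles) on its -x side faces the robot; +y is left. Four lanes, middles at x 0, y 114, 38, -38, -114, each a 43 mm gap between uprights with open-topped axle slots. The two middle lanes hold blue roll and used reel, outer ones vacant.
- rack: Light plywood spare-roll rack 84x334x71 mm, too heavy to shift; origin, lanes and slots as the dispenser's. Lane y -114 is vacant, the others hold the new rolls in any order. Slots of both stands: 14 mm wide, mouth flared to 28; webs behind them leave an axle 5 mm end play either way; the seated axle is 62 mm above the table.
- roll_blue: Blue roll of book tape, 100 mm diameter, 26 wide, in the dispenser; it stays. All rolls and the reel: origin at the middle of the axle; own y along the axle, at the start the same way as its stand's y; the spin about it is free and of no account. A 10 mm steel axle through the grey hub, 63 mm tip to tip, juts out equally on both sides.
- empty_reel: Used-up reel: bare brown cardboard core, 84 mm diameter, 26 wide, on a grey hub with axle, about 0.1 kg, in the dispenser. Pinch it (like the rolls) from above, fingers on its two flat side faces near the top of the rim, fingertips above the uprights (71 mm). Origin at the middle of the axle, y along it.
- roll_white: New white roll of book tape, 100 mm diameter, 26 wide, about 0.22 kg, in the rack. Origin at the middle of the axle, y along it.
- roll_black: New black roll of book tape, 100 mm diameter, 30 wide, about 0.27 kg, in the rack. Origin at the middle of the axle, y along it.
- roll_red: New red roll of book tape, 100 mm diameter, 18 wide, about 0.17 kg, in the rack. Origin at the middle of the axle, y along it.
- scissors: Paper scissors with blue bows, 82 x 191 x 11 mm, lying loose between robot and work; leave alone. Origin under their middle.
- glue_stick: White glue stick with a red cap, 98 mm long, 30 mm thick, lying loose between robot and work; leave alone. Origin under its middle.

How it is judged:
At the end, for the whole second after the job is handed in: At rest, axles down in their slots (7 mm across, 5 mm in height, 0.1 rad): blue within 12 mm of its start, white one lane (76 mm, within 15 mm) left of it, black one lane right, red in the last dispenser lane; empty reel in any lane of the rack (x of roll_blue in the frame of dispenser between -0.007 and 0.007 m and z of roll_blue in the frame of dispenser between 0.057 and 0.067 m and y of roll_blue in the frame of dispenser between -0.13 and 0.13 m and angle between the y axis of each of roll_blue, roll_white, roll_black, roll_red and the y axis of dispenser, either way round below 0.1 rad and linear speed of each of roll_blue, roll_white, roll_black, roll_red, empty_reel below 0.03 m/s and x of roll_white in the frame of dispenser between -0.007 and 0.007 m and z of roll_white in the frame of dispenser between 0.057 and 0.067 m and y of roll_white in the frame of dispenser between -0.13 and 0.13 m and x of roll_black in the frame of dispenser between -0.007 and 0.007 m and z of roll_black in the frame of dispenser between 0.057 and 0.067 m and y of roll_black in the frame of dispenser between -0.13 and 0.13 m and x of roll_red in the frame of dispenser between -0.007 and 0.007 m and z of roll_red in the frame of dispenser between 0.057 and 0.067 m and y of roll_red in the frame of dispenser between -0.13 and 0.13 m and x of empty_reel in the frame of rack between -0.007 and 0.007 m and z of empty_reel in the frame of rack between 0.057 and 0.067 m and y of empty_reel in the frame of rack between -0.13 and 0.13 m and angle between the y axis of empty_reel and the y axis of rack, either way round below 0.1 rad and y of roll_white in the frame of roll_blue between 0.061 and 0.091 m and y of roll_black in the frame of roll_blue between -0.091 and -0.061 m and (y of roll_red in the frame of roll_blue between 0.137 and 0.167 m or y of roll_red in the frame of roll_blue between -0.167 and -0.137 m) and distance of roll_blue from where it was at the start of the episode below 0.012 m); the robot touches nothing.
It fails at once if scissors shifted by more than 25 mm (distance of scissors from where it was at the start of the episode above 0.025 m).
It fails at once if glue stick shifted by more than 25 mm (distance of glue_stick from where it was at the start of the episode above 0.025 m).
It fails at once if the blue roll was taken out of its lane (distance of roll_blue from where it was at the start of the episode above 0.025 m).
It also fails if it takes over 109 s, if anything falls off the work surface, if the arm or the gripper's body presses on something with over 40 N, if the wrist force passes 120 N, or if a joint passes its speed limit or range.

ROBOT

A 7-joint arm with a two-finger parallel gripper is mounted at the origin on the work surface; the furniture and walls round the work are solid. World frame = base frame: x ahead of the robot, y to its left, z up, the work surface at z = 0. Lengths are in m, angles in rad, forces in N, time in s.
With the tool pointing down it reaches from about 0.4 to 0.85 m from the base axis. Payload 10.4 kg.
Tool frame: the origin (TCP) lies on the centre line of the jaws, within the pads' length; the fingertips stand 11 mm ahead of it and the grasp point (between the pads) lies 8 mm behind it (tip_reach is the distance from the TCP to the fingertips, in m); z points along the fingers, y is the line along which they close (so a half turn about z gives the same grasp; the last joint's range is limited). The gripper opens to 85 mm and grips with 20 to 120 N. Pads are 22 mm wide; open, the fingers measure 114 mm over their backs; the gripper's body (76 mm by 85 mm) begins 54 mm behind the grasp point. The pads swing forward as they close: fully open they stand 13 mm farther back than shut.
Start: joints at [1.089, 0.332, -0.065, 1.46, 0.022, 1.35, -0.088], TCP at [0.277, -0.56, 0.242] pointing down, gripper open.
Joint ranges: [-2.6, 2.6], [-0.5, 2.12], [-1.47, 1.34], [0.16, 2.42], [-1.27, 4.41], [0.06, 2.06], [-2.6, 2.6]. Speed limits (rad/s): [2.22, 2.22, 2.79, 2.79, 3.14, 3.14, 3.14].

INTERFACE

Orientations are given as a unit quaternion [x, y, z, w].
In Python, from workcell import get_obs, camera, hand_in, tip_reach gives the robot as it stands. The module is installed in compiled form; this text tells all that it offers.
- The arm moves only by the tool move_arm, never from a script. Its argument "plan" is a list of rows, each an object with "delta_pos": the shift along the tool's x, y, z in parts of the range, where 1.0 means 0.75 m, a list of three; "turn": the turn, a rotation vector about the tool's x, y, z in fractions of the full range, 1 being 2 rad, a list of three; "fingers": the closure, from 0 (fully open) to 1 (shut). A call has 1 to 12 rows; each row is the pose to reach, as a shift and turn from the pose commanded when the call began, along the tool's axes at that moment; what a row does not reach only later rows make up. A row lasts 1/8 s, in which the tool goes at most 62.5 mm and 10.7 degrees, less where a joint would pass 70% of its speed; a pose out of reach is approached as far as the arm can. A call with a gripper value outside its range is refused whole. The fingers move at their own pace and stop on an object; "force" is the grip in N (left out, the last holds). Time passes only in rows, so rows that repeat a pose let the fingers close. It gives the time, the measured TCP pose, the force, the opening and the grip force at its end, in the units of the state.
- get_obs(): the state, without advancing time (a new reading comes with each control period).
- camera(name): name is "side" or "top" or "wrist"; returns a dict with "color" (400x640x3 uint8, red, green, blue), "range_z" (400x640 float32, m along the optical axis (not along the pixel's ray), 0 where there is no reading), "fx", "fy", "cx", "cy" (pixels), "R" (3x3) and "t" (3): a world point X has camera coordinates R X + t; the wrist camera has in their place "tool_from_camera" (4x4, takes a point from camera to tool coordinates, whose origin is the TCP and whose axes are the flange's). Camera axes: x right, y down, z forward; pixel columns grow to the right and rows downward; lengths in m; the calibration is good to about 2 mm. A picture is of the moment at which its call begins: read the wrist's pose just before it.
- hand_in(): hands the job in; it is judged then, once.
The state is a dict: "clock": time; "joint_pos": joint angles; "joint_velocities": joint speeds; "tau": joint torques, N m; "position": TCP position; "ee_rot": TCP orientation; "ft_force": force on the tool from outside, world axes, zero at the start; "torque": the same for the moment, N m; "grip_width": opening from 0.0 (shut) to 1.0 (fully open); "grasp_force": force on a finger pad.
Only numpy, scipy, OpenCV 4.12 (cv2) and the standard library are available. Lean on these libraries where they do the work, as an engineer would, in place of code of your own. Each camera call takes 0.05 s, during which the arm holds its last target. There are 200 camera calls.

## Working session

There is one attempt and no reset: what is moved stays moved. The work goes in short steps, Python scripts to look and compute and a tool call to move; the robot and the scene stay as the last step left them, time stands still between calls to the robot, and variables do not carry over. Pictures are saved under pics/ and viewed, at most 14 in all, crops included, and the job is handed in when it is done.

Besides the shell and the picture viewer there is one more tool, called after "Request:" as name(argument=value, ...), one argument or row to a line, values as JSON. move_arm: Moves the arm, as the interface text tells. Its arguments: {"type":"object","properties":{"plan":{"type":"array","items":{"type":"object","properties":{"delta_pos":{"type":"array","items":{"type":"number"}},"turn":{"type":"array","items":{"type":"number"}},"fingers":{"type":"number"}}}},"force":{"type":"number"}},"required":["plan"]}

```bash
mkdir -p pics; python3 - <<'E'
from workcell import *
import numpy as np,cv2
o=get_obs();print({k:np.round(v,4) for k,v in o.items()}, tip_reach)
for n in("top","side"):
    c=camera(n);np.savez(f"{n}0.npz",**c);cv2.imwrite(f"pics/{n}0.png",c["color"][:,:,::-1])
    print(n,c["fx"],c["cx"],c["cy"],np.round(c["R"],3).tolist(),np.round(c["t"],3), "campos",np.round(-c["R"].T@c["t"],3))
E
```

```text
{'clock': np.float64(0.0), 'joint_pos': array([ 1.0894,  0.3329, -0.0648,  1.4609,  0.0216,  1.3499, -0.0885]), 'joint_velocities': array([-0.0006, -0.0009,  0.0009, -0.0016,  0.0021, -0.0004, -0.0003]), 'tau': array([-5.00000e-04, -6.25448e+01,  4.89000e-02, -3.91604e+01,
        1.60000e-02,  1.00000e-02, -0.00000e+00]), 'position': array([ 0.2767, -0.56  ,  0.2415]), 'ee_rot': array([ 9.738e-01,  2.274e-01, -2.000e-04, -7.000e-04]), 'ft_force': array([ 0.3365,  0.7566, -0.2356]), 'torque': array([0.0203, 0.0114, 0.034 ]), 'grasp_force': np.float64(0.0), 'grip_width': np.float64(1.0038)} 0.011
top 513.292700718883 318.3540953526841 204.50209463936432 [[-0.028, -1.0, 0.012], [-0.983, 0.025, -0.183], [0.183, -0.017, -0.983]] [0.031 0.368 1.522] campos [0.084 0.048 1.563]
side 374.5474816633604 317.64178687974334 199.3103856596062 [[-0.998, 0.063, -0.012], [0.043, 0.518, -0.855], [-0.048, -0.853, -0.519]] [0.34  0.03  1.128] campos [0.392 0.925 0.615]
```

View pics/top0.png

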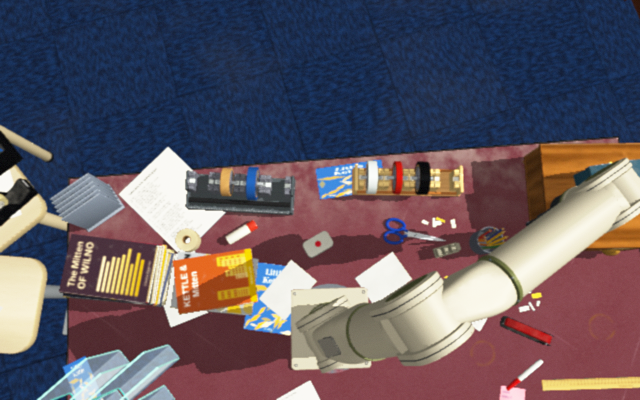

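View pics/side0.png

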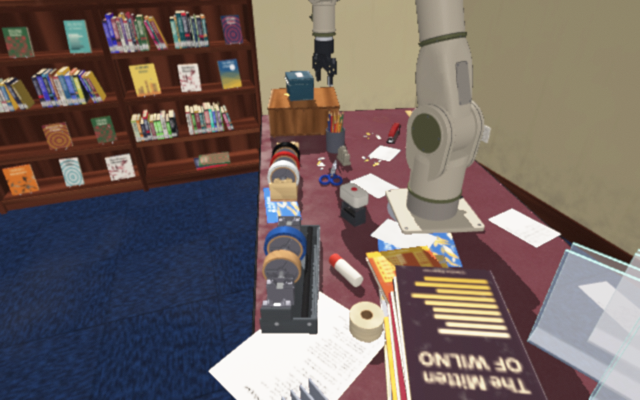

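The top view has +x up and +y left. The dispenser (columns 187–295, row 190) holds the reel at column 225, in lane +38, and blue at 252, in lane −38. The rack (columns 352–464, row 180) holds white at 373, red at 398 and black at 422, with its right lane vacant. Next I'll measure both stands.

```bash
cat > h.py <<'E'
import numpy as np,cv2
def cloud(c):
    d=c["range_z"];v,u=np.mgrid[:d.shape[0],:d.shape[1]]
    P=np.stack([(u-c["cx"])/c["fx"]*d,(v-c["cy"])/c["fy"]*d,d],-1)
    P=(P-c["t"])@c["R"]; P[d<=0]=np.nan
    return P
def masks(rgb):
    h,s,v=[a.astype(int) for a in cv2.split(cv2.cvtColor(rgb,cv2.COLOR_RGB2HSV))]
    return dict(blue=(h>100)&(h<125)&(s>120),brown=(h>8)&(h<22)&(s>80)&(v>90),white=(s<50)&(v>170),red=((h<6)|(h>174))&(s>170)&(v>110),black=(v<60))
E
python3 - <<'E'
from h import *
for n in("top","side"):
    c=dict(np.load(n+"0.npz"));P=cloud(c);X,Y,Z=np.moveaxis(P,-1,0)
    print(n,"table z",np.nanmedian(Z[(X>.2)&(X<.6)&(abs(Y)<.4)]))
    for st,(y0,y1) in dict(disp=(.1,.55),rack=(-.45,-.03)).items():
        reg=(X>.35)&(X<.85)&(Y>y0)&(Y<y1)
        m=reg&(Z>.058)&(Z<.08)
        pts=P[m][:,:2].astype(np.float32)
        r=cv2.minAreaRect(pts);print(st,m.sum(),np.round(r[0],4),np.round(r[1],4),round(r[2],2),np.round(cv2.boxPoints(r),3).tolist())
        for k,mk in masks(c["color"]).items():
            q=P[reg&mk&(Z>.082)&(Z<.125)]
            if len(q)>15: print("  ",k,len(q),"med",np.round(np.median(q,0),4),"p5",np.round(np.percentile(q,5,axis=0),3),"p95",np.round(np.percentile(q,95,axis=0),3))
c=dict(np.load("top0.npz"))
cv2.imwrite("pics/crop0.png",cv2.resize(c["color"][130:270,180:480,::-1],None,fx=2.6,fy=2.6,interpolation=cv2.INTER_CUBIC))
E
```

```text
top table z 0.0022153630033586065
disp 951 [0.4307 0.2598] [0.318  0.0958] 89.97 [[0.382999986410141, 0.10100000351667404], [0.4790000021457672, 0.10100000351667404], [0.4790000021457672, 0.4189999997615814], [0.382999986410141, 0.4189999997615814]]
   blue 270 med [0.4261 0.2166 0.105 ] p5 [0.392 0.204 0.087] p95 [0.471 0.23  0.115]
   brown 216 med [0.4359 0.2939 0.0989] p5 [0.407 0.281 0.086] p95 [0.471 0.306 0.106]
rack 1100 [ 0.4364 -0.2533] [0.3256 0.0994] 87.8 [[0.38100001215934753, -0.414000004529953], [0.47999998927116394, -0.4180000126361847], [0.492000013589859, -0.09300000220537186], [0.3930000066757202, -0.08900000154972076]]
   white 282 med [ 0.4355 -0.1389  0.1051] p5 [ 0.401 -0.151  0.086] p95 [ 0.481 -0.127  0.115]
   red 185 med [ 0.4344 -0.2151  0.1059] p5 [ 0.398 -0.224  0.09 ] p95 [ 0.475 -0.207  0.114]
   black 291 med [ 0.4294 -0.2893  0.1054] p5 [ 0.395 -0.303  0.086] p95 [ 0.474 -0.277  0.114]
side table z 0.0005548937379488171
disp 1518 [0.4344 0.2611] [0.3242 0.0973] 84.35 [[0.3700000047683716, 0.10499999672174454], [0.46700000762939453, 0.0949999988079071
[... 165 characters left out ...]
5 0.11 ]
   brown 334 med [0.4344 0.2985 0.0977] p5 [0.405 0.232 0.084] p95 [0.469 0.311 0.103]
rack 445 [ 0.4369 -0.2475] [0.33   0.0992] 87.79 [[0.38100001215934753, -0.4099999964237213], [0.47999998927116394, -0.414000004529953], [0.49300000071525574, -0.08399999886751175], [0.39399999380111694, -0.08100000023841858]]
   brown 61 med [ 0.4344 -0.2718  0.0961] p5 [ 0.404 -0.301  0.085] p95 [ 0.467 -0.2    0.103]
   white 173 med [ 0.4414 -0.1272  0.1028] p5 [ 0.402 -0.148  0.085] p95 [ 0.48 -0.12  0.11]
   red 100 med [ 0.4363 -0.2066  0.1022] p5 [ 0.398 -0.218  0.085] p95 [ 0.477 -0.202  0.11 ]
   black 110 med [ 0.434  -0.2805  0.1046] p5 [ 0.397 -0.3    0.087] p95 [ 0.473 -0.273  0.11 ]
```

View pics/crop0.png

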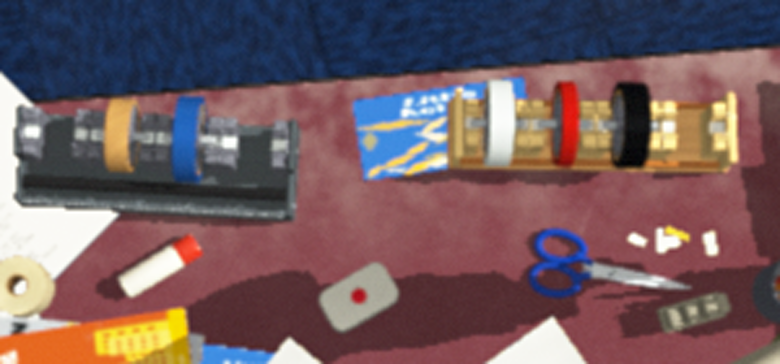

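```bash
cat >> h.py <<'E'
from scipy.spatial.transform import Rotation as Ro
def delta(o,pos,psi):
    """tool-frame shift and turn to world TCP pos with tool x at yaw psi, pointing down"""
    R0=Ro.from_quat(o["ee_rot"]); R1=Ro.from_matrix(np.array([[np.cos(psi),np.sin(psi),0],[np.sin(psi),-np.cos(psi),0],[0,0,-1]]))
    return np.round(R0.inv().apply(np.array(pos)-o["position"]),4).tolist(),np.round((R0.inv()*R1).as_rotvec(),4).tolist()
E
python3 - <<'E'
from h import *
from workcell import *
c=camera("wrist");print(np.round(c["tool_from_camera"],3).tolist(),c["fx"],c["cx"],c["cy"])
P=cloud(dict(np.load("side0.npz")));X,Y,Z=np.moveaxis(P,-1,0)
for a in np.arange(-.7,.5,.1):
    m=(X>.2)&(X<.6)&(Y>a)&(Y<a+.1);print(round(a,1),np.round(np.nanpercentile(Z[m],[50,99,100]),3) if m.any() else None)
print(delta(get_obs(),[.36,-.25,.30],-.037))
E
```

```text
[[0.001, -0.964, -0.265, 0.068], [1.0, 0.001, -0.0, -0.0], [0.0, -0.265, 0.964, -0.131], [0.0, 0.0, 0.0, 1.0]] 282.92344227522085 314.26947862501515 199.0803030390925
-0.7 [0.081 0.324 0.347]
-0.6 [0.389 0.531 0.534]
-0.5 [0.038 0.337 0.534]
-0.4 [-0.001  0.099  0.11 ]
-0.3 [0.    0.11  0.112]
-0.2 [-0.     0.11   0.111]
-0.1 [-0.001  0.069  0.1  ]
-0.0 [-0.     0.1    0.102]
0.1 [-0.001  0.068  0.071]
0.2 [0.026 0.11  0.113]
0.3 [0.007 0.1   0.105]
0.4 [-0.     0.2    0.201]
([0.2121, -0.2412, -0.058], [-0.001, 0.0003, 0.4959])
```

The manual's scale: shifts go in shares of 0.75 m and turns go in shares of 2 rad. Converting my numbers, 0.284 m / 0.75 = 0.3787, -0.058 m / 0.75 = -0.0773, 0.496 rad / 2 = 0.248.

Request:
move_arm(
  plan=[
    {"delta_pos": [0,0,-0.0773],"turn": [0,0,0],"fingers": 0.4},
    {"delta_pos": [0.3787,-0.2733,-0.0773],"turn": [0,0,0.248],"fingers": 0.4},
    {"delta_pos": [0.3787,-0.2733,-0.0773],"turn": [0,0,0.248],"fingers": 0.4},
    {"delta_pos": [0.3787,-0.2733,-0.0773],"turn": [0,0,0.248],"fingers": 0.4},
    {"delta_pos": [0.3787,-0.2733,-0.0773],"turn": [0,0,0.248],"fingers": 0.4},
    {"delta_pos": [0.3787,-0.2733,-0.0773],"turn": [0,0,0.248],"fingers": 0.4},
    {"delta_pos": [0.3787,-0.2733,-0.0773],"turn": [0,0,0.248],"fingers": 0.4},
    {"delta_pos": [0.3787,-0.2733,-0.0773],"turn": [0,0,0.248],"fingers": 0.4},
    {"delta_pos": [0.3787,-0.2733,-0.0773],"turn": [0,0,0.248],"fingers": 0.4},
    {"delta_pos": [0.3787,-0.2733,-0.0773],"turn": [0,0,0.248],"fingers": 0.4},
  ],
)

```text
clock: 1.4
position: [0.4399, -0.2521, 0.3002]
ee_rot: [1.0, -0.02, -0.0, 0.0]
ft_force: [0.1, 0.1, 0.1]
grip_width: 0.605
grasp_force: 0.0
```

```bash
cat >> h.py <<'E'
def wrist(camera,get_obs):
    o=get_obs();c=camera("wrist");T=c["tool_from_camera"];R=Ro.from_quat(o["ee_rot"]).as_matrix()
    Rc=R@T[:3,:3];tc=R@T[:3,3]+o["position"]
    c["R"]=Rc.T;c["t"]=-Rc.T@tc
    return c,o
def stand(c,y0,y1,name):
    P=cloud(c);X,Y,Z=np.moveaxis(P,-1,0);reg=(X>.36)&(X<.52)&(Y>y0)&(Y<y1)
    print("table",np.round(np.nanmedian(Z[(X>.25)&(X<.36)&(Y>y0)&(Y<y1)]),4))
    for lo,hi in((.06,.08),(.01,.08)):
        m=(reg&(Z>lo)&(Z<hi)).astype(np.uint8);n,l,s,_=cv2.connectedComponentsWithStats(m)
        for i in range(1,n):
            if s[i,4]>400 and lo<.05:
                q=P[l==i][:,:2].astype(np.float32);r=cv2.minAreaRect(q);print(name,s[i,4],"rect",np.round(r[0],4),np.round(r[1],4),round(r[2],2))
    for k,mk in masks(c["color"]).items():
        q=P[reg&mk&(Z>.085)&(Z<.125)]
        if len(q)>40:
            xz=q[:,[0,2]];A=np.c_[2*xz,np.ones(len(q))]
            # rim points (top view: horizontal-ish surface): y extents per top slice
            t=q[q[:,2]>np.percentile(q[:,2],97)-.006]
            e=q[(q[:,2]<.1)]
            print("  ",k,len(q),"top y",np.round(np.percentile(t[:,1],[2,50,98]),4),"x ext",np.round(np.percentile(q[:,0],[1,99]),4),"mid",round(np.percentile(q[:,0],[1,99]).mean(),4),"ztop",round(np.percentile(q[:,2],97),4))
E
python3 - <<'E'
from h import *
from workcell import *
c,o=wrist(camera,get_obs);np.savez("w1.npz",**c);print(np.round(o["joint_pos"],2))
cv2.imwrite("pics/w1.png",c["color"][:,:,::-1]);stand(c,-.46,-.05,"rack")
E
```

```text
[ 0.69  0.06 -0.27  1.66  0.02  1.42 -1.19]
table -0.0004
rack 2454 rect [ 0.446  -0.1673] [0.1017 0.0674] 9.01
rack 2128 rect [ 0.4363 -0.2543] [0.0993 0.0985] 87.18
rack 887 rect [ 0.4422 -0.0983] [0.0221 0.0838] 86.31
rack 3269 rect [ 0.4308 -0.3617] [0.1016 0.0829] 89.08
   brown 1175 top y [-0.3034 -0.2915 -0.2757] x ext [0.4044 0.477 ] mid 0.4407 ztop 0.1119
   white 1708 top y [-0.1494 -0.137  -0.1239] x ext [0.3978 0.4836] mid 0.4407 ztop 0.1119
   red 976 top y [-0.2216 -0.2136 -0.2052] x ext [0.3979 0.4806] mid 0.4392 ztop 0.1117
```

View pics/w1.png

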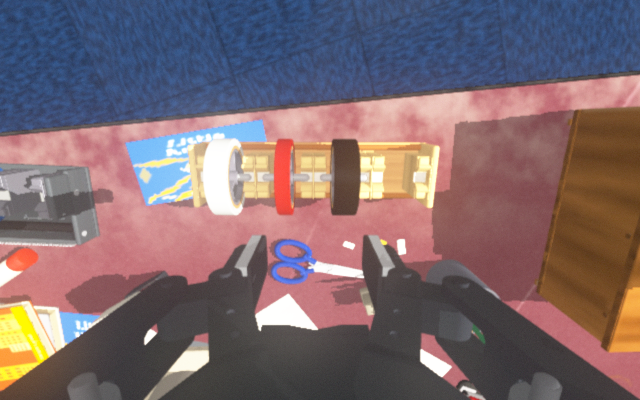

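To row units: -0.511 m / 0.75 = -0.6813, -0.02 m / 0.75 = -0.0267, 0.06 rad / 2 = 0.03.

Request:
move_arm(
  plan=[
    {"delta_pos": [-0.0267,-0.6813,0],"turn": [0,0,0.03],"fingers": 0.4},
    {"delta_pos": [-0.0267,-0.6813,0],"turn": [0,0,0.03],"fingers": 0.4},
    {"delta_pos": [-0.0267,-0.6813,0],"turn": [0,0,0.03],"fingers": 0.4},
    {"delta_pos": [-0.0267,-0.6813,0],"turn": [0,0,0.03],"fingers": 0.4},
    {"delta_pos": [-0.0267,-0.6813,0],"turn": [0,0,0.03],"fingers": 0.4},
    {"delta_pos": [-0.0267,-0.6813,0],"turn": [0,0,0.03],"fingers": 0.4},
    {"delta_pos": [-0.0267,-0.6813,0],"turn": [0,0,0.03],"fingers": 0.4},
    {"delta_pos": [-0.0267,-0.6813,0],"turn": [0,0,0.03],"fingers": 0.4},
    {"delta_pos": [-0.0267,-0.6813,0],"turn": [0,0,0.03],"fingers": 0.4},
    {"delta_pos": [-0.0267,-0.6813,0],"turn": [0,0,0.03],"fingers": 0.4},
    {"delta_pos": [-0.0267,-0.6813,0],"turn": [0,0,0.03],"fingers": 0.4},
  ],
)

```text
clock: 2.82
position: [0.4405, 0.2586, 0.3001]
ee_rot: [0.999, -0.05, 0.0, 0.0]
ft_force: [0.4, -0.3, -0.2]
grip_width: 0.597
grasp_force: 0.0
```

```bash
cat > m.py <<'E'
from h import *
def rolls(c,y0,y1,edges,pr=True):
    P=cloud(c);X,Y,Z=np.moveaxis(P,-1,0);reg=(X>.36)&(X<.52)&(Y>y0)&(Y<y1);out=[]
    m=(reg&(Z>.083)&(Z<.125)).astype(np.uint8);n,l,s,_=cv2.connectedComponentsWithStats(m)
    for i in range(1,n):
        if s[i,4]<250: continue
        q=P[l==i];col=np.median(c["color"][l==i],0)
        zt=np.percentile(q[:,2],97);t=q[q[:,2]>zt-.006]
        out.append((np.percentile(q[:,0],[1,99]).mean(),np.percentile(t[:,1],[2,98]).mean()))
        if pr:print(" roll",s[i,4],col,"x",np.round(np.percentile(q[:,0],[1,99]),4),round(out[-1][0],4),"y",np.round(np.percentile(t[:,1],[2,98]),4),round(out[-1][1],4),"zt",round(zt,4))
    q=P[reg&(Z>.012)&(Z<.078)][:,:2].astype(np.float32)
    r=cv2.minAreaRect(q);print(" low rect",np.round(r[0],4),np.round(r[1],4),round(r[2],2))
    q=P[reg&(Z>.064)&(Z<.078)][:,:2].astype(np.float32)
    r=cv2.minAreaRect(q);print(" top rect",np.round(r[0],4),np.round(r[1],4),round(r[2],2),np.round(cv2.boxPoints(r),4).tolist())
    return out
E
python3 - <<'E'
from m import *
from workcell import *
c,o=wrist(camera,get_obs);np.savez("w2.npz",**c);print(np.round(o["joint_pos"],2),np.round(o["position"],4))
cv2.imwrite("pics/w2.png",c["color"][:,:,::-1])
rolls(np.load("w1.npz"),-.46,-.05,0);rolls(c,.07,.45,0)
E
```

```text
[ 0.16  0.12 -0.84  1.63  0.09  1.43 -2.36] [0.4405 0.2586 0.3001]
 roll 1800 [255. 255. 254.] x [0.3978 0.4848] 0.4413 y [-0.1493 -0.1239] -0.1366 zt 0.1118
 roll 1117 [249.  80.  68.] x [0.3952 0.4814] 0.4383 y [-0.2224 -0.2048] -0.2136 zt 0.1117
 roll 1831 [95. 70. 58.] x [0.3927 0.4785] 0.4356 y [-0.3041 -0.2745] -0.2893 zt 0.1118
 low rect [ 0.4365 -0.2496] [0.3248 0.0989] 87.62
 top rect [ 0.4361 -0.2498] [0.3219 0.0988] 87.43 [[0.37959998846054077, -0.4083999991416931], [0.4781999886035919, -0.41280001401901245], [0.4927000105381012, -0.09130000323057175], [0.39399999380111694, -0.0868000015616417]]
 roll 1599 [ 55.  96. 157.] x [0.3895 0.4752] 0.4323 y [0.2067 0.2326] 0.2196 zt 0.1119
 roll 1220 [208. 156.  95.] x [0.4029 0.4728] 0.4379 y [0.2841 0.3095] 0.2968 zt 0.1038
 low rect [0.4207 0.2609] [0.1214 0.329 ] 0.01
 top rect [0.4354 0.2594] [0.3226 0.0971] 85.25 [[0.3736000061035156, 0.10270000249147415], [0.47040000557899475, 0.09459999948740005], [0.49709999561309814, 0.41609999537467957], [0.400299996137619, 0.42419999837875366]]
```

View pics/w2.png

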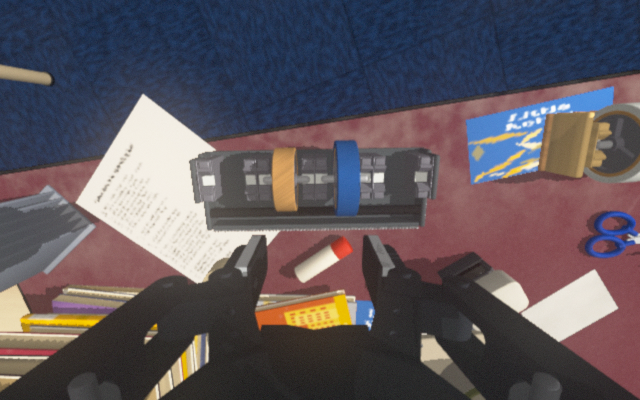

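```bash
python3 - <<'E'
from m import *
for n,y0,y1 in(("w2",.08,.45),("w1",-.43,-.07)):
    c=np.load(n+".npz");P=cloud(c);X,Y,Z=np.moveaxis(P,-1,0);reg=(X>.32)&(X<.52)&(Y>y0)&(Y<y1)
    for lo,hi in((.064,.078),(.035,.05)):
        q=P[reg&(Z>lo)&(Z<hi)]
        for nm,f in(("front",np.min),("back",np.max)):
            b=np.arange(y0,y1,.006);e=[(yy,f(q[(q[:,1]>=yy)&(q[:,1]<yy+.006),0])) for yy in b if ((q[:,1]>=yy)&(q[:,1]<yy+.006)).sum()>3]
            e=np.array(e);k=np.polyfit(e[:,0],e[:,1],1)
            for _ in range(5):
                g=abs(e[:,1]-np.polyval(k,e[:,0]))<.004
                if g.sum()<6:break
                k=np.polyfit(e[g,0],e[g,1],1)
            print(n,lo,nm,"slope",round(k[0],4),"x@mid",round(np.polyval(k,(.2594 if n=='w2' else -.2505)),4),g.sum(),len(e), "yext",np.round([q[:,1].min(),q[:,1].max()],4))
E
```

```text
w2 0.064 front slope 0.0387 x@mid 0.4163 5 42 yext [0.0973 0.422 ]
w2 0.064 back slope 0.0818 x@mid 0.4622 27 42 yext [0.0973 0.422 ]
w2 0.035 front slope 0.0809 x@mid 0.354 54 55 yext [0.0964 0.4255]
w2 0.035 back slope 0.0653 x@mid 0.4312 0 55 yext [0.0964 0.4255]
w1 0.064 front slope 0.0567 x@mid 0.4237 3 45 yext [-0.4119 -0.0874]
w1 0.064 back slope 0.0568 x@mid 0.4692 4 45 yext [-0.4119 -0.0874]
w1 0.035 front slope -0.0616 x@mid 0.4385 0 29 yext [-0.408  -0.0914]
w1 0.035 back slope 0.0437 x@mid 0.4643 19 29 yext [-0.408  -0.0914]
```

To row units: 0.212 m / 0.75 = 0.2827, 0.16 m / 0.75 = 0.2133, -0.019 rad / 2 = -0.0095.

Request:
move_arm(
  plan=[
    {"delta_pos": [-0.008,-0.0507,0.08],"turn": [0,0,-0.0095],"fingers": 0.4},
    {"delta_pos": [-0.008,-0.0507,0.16],"turn": [0,0,-0.0095],"fingers": 0.4},
    {"delta_pos": [-0.008,-0.0507,0.2133],"turn": [0,0,-0.0095],"fingers": 0.4},
    {"delta_pos": [-0.008,-0.0507,0.2533],"turn": [0,0,-0.0095],"fingers": 0.4},
    {"delta_pos": [-0.008,-0.0507,0.2827],"turn": [0,0,-0.0095],"fingers": 0.4},
    {"delta_pos": [-0.008,-0.0507,0.2827],"turn": [0,0,-0.0095],"fingers": 0.4},
    {"delta_pos": [-0.008,-0.0507,0.2827],"turn": [0,0,-0.0095],"fingers": 0.4},
    {"delta_pos": [-0.008,-0.0507,0.2827],"turn": [0,0,-0.0095],"fingers": 0.75},
    {"delta_pos": [-0.008,-0.0507,0.2827],"turn": [0,0,-0.0095],"fingers": 0.75},
    {"delta_pos": [-0.008,-0.0507,0.2827],"turn": [0,0,-0.0095],"fingers": 0.75},
    {"delta_pos": [-0.008,-0.0507,0.2827],"turn": [0,0,-0.0095],"fingers": 0.75},
  ],
  force=40,
)

```text
clock: 4.25
position: [0.438, 0.2992, 0.0893]
ee_rot: [0.999, -0.039, 0.001, -0.0]
ft_force: [0.2, -0.7, 6.4]
grip_width: 0.293
grasp_force: 43.6
```

To row units: -0.15 m / 0.75 = -0.2, -0.1 m / 0.75 = -0.1333.

Request:
move_arm(
  plan=[
    {"delta_pos": [0,0,-0.0267],"turn": [0,0,0],"fingers": 0.75},
    {"delta_pos": [0,0,-0.0667],"turn": [0,0,0],"fingers": 0.75},
    {"delta_pos": [0,0,-0.1333],"turn": [0,0,0],"fingers": 0.75},
    {"delta_pos": [0,0,-0.2],"turn": [0,0,0],"fingers": 0.75},
    {"delta_pos": [0,0,-0.2],"turn": [0,0,0],"fingers": 0.75},
    {"delta_pos": [0,0,-0.2],"turn": [0,0,0],"fingers": 0.75},
  ],
)

```text
clock: 5.0
position: [0.4372, 0.2988, 0.2384]
ee_rot: [0.999, -0.039, 0.0, 0.0]
ft_force: [0.1, -0.3, -1.0]
grip_width: 0.293
grasp_force: 42.8
```

```bash
python3 - <<'E'
from m import *
from workcell import *
c,o=wrist(camera,get_obs);print(np.round(o["position"],4),o["ee_rot"],o["ft_force"],o["joint_pos"])
cv2.imwrite("pics/w3.png",c["color"][:,:,::-1]);rolls(c,.07,.45,0)
print(delta(o,[.4327,-.3644,.239],-.038))
E
```

```text
[0.4372 0.2988 0.2384] [ 9.99237346e-01 -3.90470509e-02  1.46901919e-04  1.82214204e-04] [ 0.12428107 -0.27202048 -1.04897657] [ 0.0520994   0.21060252 -0.82964351  1.68372665  0.16044797  1.31774094
 -2.45582242]
 roll 2535 [ 52.  93. 154.] x [0.39   0.4752] 0.4326 y [0.2074 0.2333] 0.2204 zt 0.1116
 low rect [0.4218 0.2618] [0.3292 0.1206] 89.44
 top rect [0.4351 0.2595] [0.3233 0.0973] 86.04 [[0.37540000677108765, 0.10170000046491623], [0.4724999964237213, 0.09489999711513519], [0.4948999881744385, 0.4174000024795532], [0.3977999985218048, 0.42410001158714294]]
([0.0473, 0.6615, -0.0003], [0.0004, -0.0003, -0.0401])
```

View pics/w3.png

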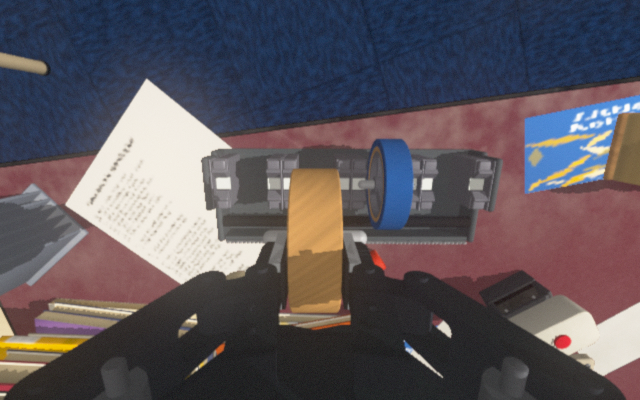

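To row units: 0.66 m / 0.75 = 0.88, 0.06 m / 0.75 = 0.08, -0.04 rad / 2 = -0.02.

Request:
move_arm(
  plan=[
    {"delta_pos": [0.0053,0.08,0],"turn": [0,0,-0.002],"fingers": 0.75},
    {"delta_pos": [0.0627,0.88,0],"turn": [0,0,-0.02],"fingers": 0.75},
    {"delta_pos": [0.0627,0.88,0],"turn": [0,0,-0.02],"fingers": 0.75},
    {"delta_pos": [0.0627,0.88,0],"turn": [0,0,-0.02],"fingers": 0.75},
    {"delta_pos": [0.0627,0.88,0],"turn": [0,0,-0.02],"fingers": 0.75},
    {"delta_pos": [0.0627,0.88,0],"turn": [0,0,-0.02],"fingers": 0.75},
    {"delta_pos": [0.0627,0.88,0],"turn": [0,0,-0.02],"fingers": 0.75},
    {"delta_pos": [0.0627,0.88,0],"turn": [0,0,-0.02],"fingers": 0.75},
    {"delta_pos": [0.0627,0.88,0],"turn": [0,0,-0.02],"fingers": 0.75},
    {"delta_pos": [0.0627,0.88,0],"turn": [0,0,-0.02],"fingers": 0.75},
    {"delta_pos": [0.0627,0.88,0],"turn": [0,0,-0.02],"fingers": 0.75},
    {"delta_pos": [0.0627,0.88,0],"turn": [0,0,-0.02],"fingers": 0.75},
  ],
)

```text
clock: 6.55
position: [0.4308, -0.3654, 0.2362]
ee_rot: [1.0, -0.021, -0.002, -0.001]
ft_force: [-0.2, 0.2, -1.7]
grip_width: 0.296
grasp_force: 42.7
```

```bash
python3 - <<'E'
from m import *
from workcell import *
c,o=wrist(camera,get_obs);print(np.round(o["position"],4),o["ee_rot"],o["joint_velocities"].max())
cv2.imwrite("pics/w4.png",c["color"][:,:,::-1]);rolls(c,-.46,-.05,0)
print(delta(o,[.4327,-.3644,.089],-.038))
# held reel: points higher than .13 near the TCP
P=cloud(c);m=(P[:,:,2]>.17)&(abs(P[:,:,0]-.43)<.06)&(abs(P[:,:,1]+.364)<.02)&masks(c["color"])["brown"]
q=P[m];print(len(q),np.percentile(q,[2,50,98],axis=0).round(4) if len(q) else 0)
E
```

```text
[ 0.4308 -0.3654  0.2362] [ 9.99768294e-01 -2.14566031e-02 -1.55137698e-03 -7.52625047e-04] 0.036480693681106936
 roll 3403 [255. 255. 254.] x [0.3995 0.4845] 0.442 y [-0.1498 -0.1241] -0.1369 zt 0.1117
 roll 2287 [206.  75.  70.] x [0.3964 0.4812] 0.4388 y [-0.223  -0.2052] -0.2141 zt 0.1117
 roll 2912 [90. 68. 58.] x [0.3924 0.4784] 0.4354 y [-0.3045 -0.2753] -0.2899 zt 0.1118
 low rect [ 0.436  -0.2502] [0.325  0.0999] 87.64
 top rect [ 0.4361 -0.25  ] [0.3212 0.0987] 87.63 [[0.3801000118255615, -0.4083999991416931], [0.47870001196861267, -0.4124999940395355], [0.492000013589859, -0.09149999916553497], [0.39340001344680786, -0.08739999681711197]]
([0.0023, -0.0009, 0.1472], [-0.0014, 0.0031, -0.0049])
4424 [[ 0.4032 -0.3783  0.2109]
 [ 0.4337 -0.3647  0.2487]
 [ 0.4721 -0.3522  0.2578]]
```

View pics/w4.png

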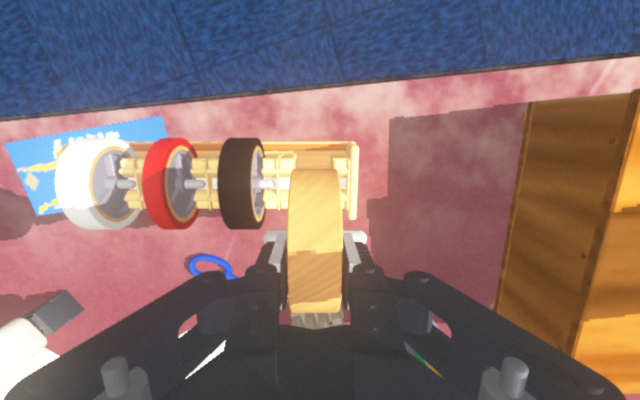

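To row units: 0.147 m / 0.75 = 0.196, 0.002 m / 0.75 = 0.0027, -0.005 rad / 2 = -0.0025.

Request:
move_arm(
  plan=[
    {"delta_pos": [0.0027,-0.0013,0.0667],"turn": [0,0,-0.0025],"fingers": 0.75},
    {"delta_pos": [0.0027,-0.0013,0.12],"turn": [0,0,-0.0025],"fingers": 0.75},
    {"delta_pos": [0.0027,-0.0013,0.1467],"turn": [0,0,-0.0025],"fingers": 0.75},
    {"delta_pos": [0.0027,-0.0013,0.16],"turn": [0,0,-0.0025],"fingers": 0.75},
    {"delta_pos": [0.0027,-0.0013,0.1733],"turn": [0,0,-0.0025],"fingers": 0.75},
    {"delta_pos": [0.0027,-0.0013,0.184],"turn": [0,0,-0.0025],"fingers": 0.75},
    {"delta_pos": [0.0027,-0.0013,0.192],"turn": [0,0,-0.0025],"fingers": 0.75},
    {"delta_pos": [0.0027,-0.0013,0.196],"turn": [0,0,-0.0025],"fingers": 0.75},
    {"delta_pos": [0.0027,-0.0013,0.196],"turn": [0,0,-0.0025],"fingers": 0.75},
  ],
)

```text
clock: 7.72
position: [0.4342, -0.3619, 0.0912]
ee_rot: [1.0, -0.017, -0.0, -0.0]
ft_force: [-2.3, -0.3, -1.4]
grip_width: 0.297
grasp_force: 42.7
```

To row units: -0.16 m / 0.75 = -0.2133, -0.13 m / 0.75 = -0.1733.

Request:
move_arm(
  plan=[
    {"delta_pos": [0,0.0013,0.0027],"fingers": 0.75,"turn": [0,0,0]},
    {"delta_pos": [0,0.0013,0.0027],"fingers": 0.75,"turn": [0,0,0]},
    {"delta_pos": [0,0.0013,0.0027],"fingers": 0.4,"turn": [0,0,0]},
    {"delta_pos": [0,0.0013,0.0027],"fingers": 0.4,"turn": [0,0,0]},
    {"delta_pos": [0,0.0013,0.0027],"fingers": 0.4,"turn": [0,0,0]},
    {"delta_pos": [0,0.0013,-0.0267],"fingers": 0.4,"turn": [0,0,0]},
    {"delta_pos": [0,0.0013,-0.0933],"fingers": 0.4,"turn": [0,0,0]},
    {"delta_pos": [0,0.0013,-0.1733],"fingers": 0.4,"turn": [0,0,0]},
    {"delta_pos": [0,0.0013,-0.2133],"fingers": 0.4,"turn": [0,0,0]},
    {"delta_pos": [0,0.0013,-0.2133],"fingers": 0.4,"turn": [0,0,0]},
    {"delta_pos": [0,0.0013,-0.2133],"fingers": 0.4,"turn": [0,0,0]},
  ],
)

```text
clock: 9.1
position: [0.4345, -0.3625, 0.2505]
ee_rot: [1.0, -0.017, -0.0, -0.0]
ft_force: [0.4, -0.5, -0.3]
grip_width: 0.603
grasp_force: 0.0
```

```bash
python3 - <<'E'
from m import *
from workcell import *
c,o=wrist(camera,get_obs);print(np.round(o["position"],4),o["ee_rot"],np.round(o["joint_pos"],2))
rolls(c,-.46,-.05,0)
print(delta(o,[.4420,-.1368,.24],-.040))
E
```

```text
[ 0.4345 -0.3625  0.2505] [ 9.99862918e-01 -1.65520625e-02 -3.43660568e-04 -2.35924623e-04] [ 0.8   0.21 -0.22  1.6   0.05  1.34 -1.02]
 roll 3018 [255. 254. 254.] x [0.3993 0.4844] 0.4418 y [-0.1497 -0.1243] -0.137 zt 0.1117
 roll 2010 [246.  80.  72.] x [0.396  0.4813] 0.4386 y [-0.223 -0.205] -0.214 zt 0.1117
 roll 2602 [83. 62. 56.] x [0.392  0.4784] 0.4352 y [-0.3044 -0.2753] -0.2898 zt 0.1118
 roll 1610 [254. 229. 144.] x [0.3993 0.4683] 0.4338 y [-0.3747 -0.3502] -0.3624 zt 0.1039
 low rect [ 0.436  -0.2498] [0.3256 0.0994] 87.51
 top rect [ 0.436  -0.2503] [0.3219 0.0994] 87.51 [[0.37929999828338623, -0.4090000092983246], [0.47870001196861267, -0.4133000075817108], [0.4927000105381012, -0.0917000025510788], [0.39329999685287476, -0.08739999681711197]]
([0.0001, -0.2259, 0.0106], [-0.0005, 0.0007, 0.0069])
```

To row units: -0.226 m / 0.75 = -0.3013, 0.09 m / 0.75 = 0.12, 0.008 rad / 2 = 0.004.

Request:
move_arm(
  plan=[
    {"delta_pos": [0,-0.08,0],"turn": [0,0,0.004],"fingers": 0.4},
    {"delta_pos": [0,-0.3013,0.0133],"turn": [0,0,0.004],"fingers": 0.4},
    {"delta_pos": [0,-0.3013,0.0133],"turn": [0,0,0.004],"fingers": 0.4},
    {"delta_pos": [0,-0.3013,0.0133],"turn": [0,0,0.004],"fingers": 0.4},
    {"delta_pos": [0,-0.3013,0.0133],"turn": [0,0,0.004],"fingers": 0.4},
    {"delta_pos": [0,-0.3013,0.0667],"turn": [0,0,0.004],"fingers": 0.4},
    {"delta_pos": [0,-0.3013,0.12],"turn": [0,0,0.004],"fingers": 0.4},
    {"delta_pos": [0,-0.3013,0.16],"turn": [0,0,0.004],"fingers": 0.4},
    {"delta_pos": [0,-0.3013,0.1933],"turn": [0,0,0.004],"fingers": 0.4},
    {"delta_pos": [0,-0.3013,0.2133],"turn": [0,0,0.004],"fingers": 0.4},
    {"delta_pos": [0,-0.3013,0.2133],"turn": [0,0,0.004],"fingers": 0.4},
    {"delta_pos": [0,-0.3013,0.2133],"turn": [0,0,0.004],"fingers": 0.4},
  ],
)

```text
clock: 10.65
position: [0.4427, -0.1372, 0.092]
ee_rot: [1.0, -0.021, 0.0, 0.0]
ft_force: [0.6, 1.1, 0.7]
grip_width: 0.599
grasp_force: 0.0
```

To row units: -0.15 m / 0.75 = -0.2, -0.1 m / 0.75 = -0.1333.

Request:
move_arm(
  plan=[
    {"delta_pos": [0,0,0.0013],"turn": [0,0,0],"fingers": 0.75},
    {"delta_pos": [0,0,0.0013],"turn": [0,0,0],"fingers": 0.75},
    {"delta_pos": [0,0,0.0013],"turn": [0,0,0],"fingers": 0.75},
    {"delta_pos": [0,0,0.0013],"turn": [0,0,0],"fingers": 0.75},
    {"delta_pos": [0,0,-0.0267],"turn": [0,0,0],"fingers": 0.75},
    {"delta_pos": [0,0,-0.0667],"turn": [0,0,0],"fingers": 0.75},
    {"delta_pos": [0,0,-0.1333],"turn": [0,0,0],"fingers": 0.75},
    {"delta_pos": [0,0,-0.2],"turn": [0,0,0],"fingers": 0.75},
    {"delta_pos": [0,0,-0.2],"turn": [0,0,0],"fingers": 0.75},
    {"delta_pos": [0,0,-0.2],"turn": [0,0,0],"fingers": 0.75},
  ],
  force=60,
)

```text
clock: 11.9
position: [0.4416, -0.1368, 0.2402]
ee_rot: [1.0, -0.021, -0.001, -0.0]
ft_force: [-0.3, -0.8, -3.5]
grip_width: 0.294
grasp_force: 59.6
```

```bash
cat > g.py <<'E'
import sys
from m import *
from workcell import *
def go(x,y,z,psi,held=True):
    c,o=wrist(camera,get_obs);p=o["position"];print(np.round(p,4),"psi",round(2*np.arctan2(o["ee_rot"][1],o["ee_rot"][0]),4),"grip",o["grip_width"],o["grasp_force"],np.round(o["ft_force"],1),"q",np.round(o["joint_pos"],2))
    print("delta",delta(o,[x,y,z],psi))
    P=cloud(c);q=P[(P[:,:,2]>p[2]+.008)&(P[:,:,2]<p[2]+.04)&(abs(P[:,:,0]-p[0])<.03)&(abs(P[:,:,1]-p[1])<.025)]
    if len(q): print("held: y",np.percentile(q[:,1],[3,97]).round(4),"top",np.percentile(q[:,2],97).round(4))
    return c,o
E
python3 -c "
from g import *
go(.4383,.2964,.24,-.081)"
```

```text
[ 0.4416 -0.1368  0.2402] psi -0.0412 grip 0.2936403107519914 59.62741395458579 [-0.3 -0.8 -3.5] q [ 0.61 -0.   -0.4   1.85 -0.    1.29 -1.41]
delta ([-0.0211, -0.4327, 0.0003], [-0.0002, 0.0014, 0.0398])
held: y [-0.1574 -0.1163] top 0.2772
```

To row units: -0.433 m / 0.75 = -0.5773, -0.04 m / 0.75 = -0.0533, 0.04 rad / 2 = 0.02.

Request:
move_arm(
  plan=[
    {"delta_pos": [-0.0027,-0.0533,0],"turn": [0,0,0.002],"fingers": 0.75},
    {"delta_pos": [-0.028,-0.5773,0],"turn": [0,0,0.02],"fingers": 0.75},
    {"delta_pos": [-0.028,-0.5773,0],"turn": [0,0,0.02],"fingers": 0.75},
    {"delta_pos": [-0.028,-0.5773,0],"turn": [0,0,0.02],"fingers": 0.75},
    {"delta_pos": [-0.028,-0.5773,0],"turn": [0,0,0.02],"fingers": 0.75},
    {"delta_pos": [-0.028,-0.5773,0],"turn": [0,0,0.02],"fingers": 0.75},
    {"delta_pos": [-0.028,-0.5773,0],"turn": [0,0,0.02],"fingers": 0.75},
    {"delta_pos": [-0.028,-0.5773,0],"turn": [0,0,0.02],"fingers": 0.75},
    {"delta_pos": [-0.028,-0.5773,0],"turn": [0,0,0.02],"fingers": 0.75},
    {"delta_pos": [-0.028,-0.5773,0],"turn": [0,0,0.02],"fingers": 0.75},
  ],
)

```text
clock: 13.2
position: [0.4391, 0.2952, 0.2402]
ee_rot: [0.999, -0.041, -0.001, 0.001]
ft_force: [-0.2, -0.3, -2.8]
grip_width: 0.295
grasp_force: 60.1
```

```bash
python3 -c "
from g import *
c,o=go(.4380,.2966,.090,-.081)
rolls(c,.07,.45,0)"
```

```text
[0.4391 0.2952 0.2402] psi -0.0823 grip 0.2954819109743591 60.099415043368936 [-0.2 -0.3 -2.8] q [ 0.09  0.22 -0.86  1.68  0.17  1.33 -2.46]
delta ([-0.001, -0.0015, 0.1502], [0.0015, 0.0013, -0.0013])
held: y [0.2747 0.3157] top 0.2772
 roll 2484 [ 55.  95. 155.] x [0.3895 0.4754] 0.4325 y [0.2071 0.2333] 0.2202 zt 0.1116
 low rect [0.4217 0.2621] [0.3294 0.1208] 89.53
 top rect [0.4326 0.2594] [0.0961 0.325 ] 1.3 [[0.38089999556541443, 0.4207000136375427], [0.3882000148296356, 0.0957999974489212], [0.48429998755455017, 0.09799999743700027], [0.47690001130104065, 0.42289999127388]]
```

To row units: 0.15 m / 0.75 = 0.2, 0.09 m / 0.75 = 0.12.

Request:
move_arm(
  plan=[
    {"delta_pos": [-0.0013,-0.0013,0.0667],"turn": [0,0,0],"fingers": 0.75},
    {"delta_pos": [-0.0013,-0.0013,0.12],"turn": [0,0,0],"fingers": 0.75},
    {"delta_pos": [-0.0013,-0.0013,0.1467],"turn": [0,0,0],"fingers": 0.75},
    {"delta_pos": [-0.0013,-0.0013,0.16],"turn": [0,0,0],"fingers": 0.75},
    {"delta_pos": [-0.0013,-0.0013,0.1733],"turn": [0,0,0],"fingers": 0.75},
    {"delta_pos": [-0.0013,-0.0013,0.1867],"turn": [0,0,0],"fingers": 0.75},
    {"delta_pos": [-0.0013,-0.0013,0.1947],"turn": [0,0,0],"fingers": 0.75},
    {"delta_pos": [-0.0013,-0.0013,0.2],"turn": [0,0,0],"fingers": 0.75},
    {"delta_pos": [-0.0013,-0.0013,0.2],"turn": [0,0,0],"fingers": 0.75},
  ],
)

```text
clock: 14.38
position: [0.4382, 0.2979, 0.0914]
ee_rot: [0.999, -0.041, 0.0, -0.0]
ft_force: [-0.4, 1.2, -1.7]
grip_width: 0.298
grasp_force: 60.2
```

To row units: -0.15 m / 0.75 = -0.2, -0.13 m / 0.75 = -0.1733.

Request:
move_arm(
  plan=[
    {"delta_pos": [0,0,0.0013],"fingers": 0.75,"turn": [0,0,0]},
    {"delta_pos": [0,0,0.0013],"fingers": 0.4,"turn": [0,0,0]},
    {"delta_pos": [0,0,0.0013],"fingers": 0.4,"turn": [0,0,0]},
    {"delta_pos": [0,0,0.0013],"fingers": 0.4,"turn": [0,0,0]},
    {"delta_pos": [0,0,-0.0267],"fingers": 0.4,"turn": [0,0,0]},
    {"delta_pos": [0,0,-0.0933],"fingers": 0.4,"turn": [0,0,0]},
    {"delta_pos": [0,0,-0.1733],"fingers": 0.4,"turn": [0,0,0]},
    {"delta_pos": [0,0,-0.2],"fingers": 0.4,"turn": [0,0,0]},
    {"delta_pos": [0,0,-0.2],"fingers": 0.4,"turn": [0,0,0]},
    {"delta_pos": [0,0,-0.2],"fingers": 0.4,"turn": [0,0,0]},
  ],
)

```text
clock: 15.62
position: [0.4378, 0.2973, 0.24]
ee_rot: [0.999, -0.041, -0.001, 0.001]
ft_force: [-0.8, -0.8, -1.0]
grip_width: 0.601
grasp_force: 0.0
```

```bash
python3 -c "
from g import *
c,o=go(.4353,-.2898,.24,-.042)
rolls(c,.07,.45,0)"
```

```text
[0.4378 0.2973 0.24  ] psi -0.0813 grip 0.6005991472904483 0.0 [-0.8 -0.8 -1. ] q [ 0.05  0.21 -0.83  1.68  0.16  1.32 -2.45]
delta ([0.0452, 0.5853, 0.0006], [0.0011, 0.0013, -0.0393])
held: y [0.2723 0.3222] top 0.2687
 roll 2503 [ 52.  94. 154.] x [0.3899 0.4752] 0.4325 y [0.2074 0.2334] 0.2204 zt 0.1116
 roll 2264 [231. 231. 224.] x [0.3957 0.4809] 0.4383 y [0.2855 0.3113] 0.2984 zt 0.1118
 low rect [0.4196 0.261 ] [0.3244 0.129 ] 86.12
 top rect [0.4349 0.2597] [0.3237 0.098 ] 85.91 [[0.37450000643730164, 0.10170000046491623], [0.4722999930381775, 0.09470000118017197], [0.49540001153945923, 0.41760000586509705], [0.397599995136261, 0.4246000051498413]]
```

To row units: 0.585 m / 0.75 = 0.78, 0.05 m / 0.75 = 0.0667, -0.039 rad / 2 = -0.0195.

Request:
move_arm(
  plan=[
    {"delta_pos": [0.0053,0.0667,0],"turn": [0,0,-0.002],"fingers": 0.4},
    {"delta_pos": [0.06,0.78,0],"turn": [0,0,-0.0195],"fingers": 0.4},
    {"delta_pos": [0.06,0.78,0],"turn": [0,0,-0.0195],"fingers": 0.4},
    {"delta_pos": [0.06,0.78,0],"turn": [0,0,-0.0195],"fingers": 0.4},
    {"delta_pos": [0.06,0.78,0],"turn": [0,0,-0.0195],"fingers": 0.4},
    {"delta_pos": [0.06,0.78,0],"turn": [0,0,-0.0195],"fingers": 0.4},
    {"delta_pos": [0.06,0.78,0],"turn": [0,0,-0.0195],"fingers": 0.4},
    {"delta_pos": [0.06,0.78,0],"turn": [0,0,-0.0195],"fingers": 0.4},
    {"delta_pos": [0.06,0.78,0],"turn": [0,0,-0.0195],"fingers": 0.4},
    {"delta_pos": [0.06,0.78,0],"turn": [0,0,-0.0195],"fingers": 0.4},
    {"delta_pos": [0.06,0.78,0],"turn": [0,0,-0.0195],"fingers": 0.4},
    {"delta_pos": [0.06,0.78,0],"turn": [0,0,-0.0195],"fingers": 0.4},
  ],
)

```text
clock: 17.18
position: [0.4354, -0.288, 0.2403]
ee_rot: [1.0, -0.021, -0.001, -0.001]
ft_force: [0.2, -0.2, -0.2]
grip_width: 0.6
grasp_force: 0.0
```

```bash
python3 -c "
from g import *
c,o=go(.4353,-.2898,.091,-.042)
rolls(c,-.46,-.05,0)"
```

```text
[ 0.4354 -0.288   0.2403] psi -0.0415 grip 0.5995898307757014 0.0 [ 0.2 -0.2 -0.2] q [ 0.74  0.12 -0.27  1.72  0.03  1.3  -1.14]
delta ([0.0001, 0.002, 0.1493], [-0.0013, 0.0014, 0.0005])
held: y [-0.313  -0.3126] top 0.2686
 roll 1808 [253.  80.  64.] x [0.3964 0.4815] 0.439 y [-0.2225 -0.2048] -0.2137 zt 0.1118
 roll 2604 [96. 70. 60.] x [0.3924 0.4786] 0.4355 y [-0.3039 -0.2749] -0.2894 zt 0.1117
 roll 1827 [255. 238. 152.] x [0.3982 0.4685] 0.4334 y [-0.3745 -0.3494] -0.362 zt 0.1037
 low rect [ 0.4363 -0.2498] [0.3257 0.0988] 87.72
 top rect [ 0.4363 -0.2496] [0.3209 0.0988] 87.72 [[0.3804999887943268, -0.40790000557899475], [0.47929999232292175, -0.41190001368522644], [0.4921000003814697, -0.09120000153779984], [0.39329999685287476, -0.08730000257492065]]
```

Reel and rolls read as expected; going down on the black roll.

To row units: 0.149 m / 0.75 = 0.1987, 0.14 m / 0.75 = 0.1867.

Request:
move_arm(
  plan=[
    {"delta_pos": [0,0.002,0.0667],"turn": [0,0,0],"fingers": 0.4},
    {"delta_pos": [0,0.002,0.12],"turn": [0,0,0],"fingers": 0.4},
    {"delta_pos": [0,0.002,0.16],"turn": [0,0,0],"fingers": 0.4},
    {"delta_pos": [0,0.002,0.1867],"turn": [0,0,0],"fingers": 0.4},
    {"delta_pos": [0,0.002,0.1987],"turn": [0,0,0],"fingers": 0.4},
    {"delta_pos": [0,0.002,0.1987],"turn": [0,0,0],"fingers": 0.4},
    {"delta_pos": [0,0.002,0.1987],"turn": [0,0,0],"fingers": 0.4},
    {"delta_pos": [0,0.002,0.1987],"turn": [0,0,0],"fingers": 0.72},
    {"delta_pos": [0,0.002,0.1987],"turn": [0,0,0],"fingers": 0.72},
    {"delta_pos": [0,0.002,0.1987],"turn": [0,0,0],"fingers": 0.72},
    {"delta_pos": [0,0.002,0.1987],"turn": [0,0,0],"fingers": 0.72},
  ],
)

```text
clock: 18.6
position: [0.436, -0.2908, 0.0932]
ee_rot: [1.0, -0.021, 0.001, 0.0]
ft_force: [0.3, 0.7, 6.5]
grip_width: 0.34
grasp_force: 60.3
```

To row units: -0.15 m / 0.75 = -0.2, -0.1 m / 0.75 = -0.1333.

Request:
move_arm(
  plan=[
    {"delta_pos": [0,0,-0.0267],"turn": [0,0,0],"fingers": 0.72},
    {"delta_pos": [0,0,-0.0667],"turn": [0,0,0],"fingers": 0.72},
    {"delta_pos": [0,0,-0.1333],"turn": [0,0,0],"fingers": 0.72},
    {"delta_pos": [0,0,-0.2],"turn": [0,0,0],"fingers": 0.72},
    {"delta_pos": [0,0,-0.2],"turn": [0,0,0],"fingers": 0.72},
    {"delta_pos": [0,0,-0.2],"turn": [0,0,0],"fingers": 0.72},
  ],
)

```text
clock: 19.35
position: [0.4348, -0.2902, 0.241]
ee_rot: [1.0, -0.021, -0.001, -0.0]
ft_force: [-0.8, -0.7, -4.0]
grip_width: 0.339
grasp_force: 60.2
```

```bash
python3 -c "
from g import *
c,o=go(.4262,.1447,.24,-.081)"
```

```text
[ 0.4348 -0.2902  0.241 ] psi -0.0423 grip 0.3385562113018301 60.21792179075419 [-0.8 -0.7 -4. ] q [ 0.75  0.12 -0.27  1.72  0.03  1.31 -1.14]
delta ([-0.027, -0.4342, 0.0014], [-0.0008, 0.0016, 0.0387])
held: y [-0.3107 -0.27  ] top 0.2775
```

To row units: -0.434 m / 0.75 = -0.5787, -0.027 m / 0.75 = -0.036, 0.039 rad / 2 = 0.0195.

Request:
move_arm(
  plan=[
    {"delta_pos": [-0.0027,-0.0533,0],"turn": [0,0,0.002],"fingers": 0.72},
    {"delta_pos": [-0.036,-0.5787,0],"turn": [0,0,0.0195],"fingers": 0.72},
    {"delta_pos": [-0.036,-0.5787,0],"turn": [0,0,0.0195],"fingers": 0.72},
    {"delta_pos": [-0.036,-0.5787,0],"turn": [0,0,0.0195],"fingers": 0.72},
    {"delta_pos": [-0.036,-0.5787,0],"turn": [0,0,0.0195],"fingers": 0.72},
    {"delta_pos": [-0.036,-0.5787,0],"turn": [0,0,0.0195],"fingers": 0.72},
    {"delta_pos": [-0.036,-0.5787,0],"turn": [0,0,0.0195],"fingers": 0.72},
    {"delta_pos": [-0.036,-0.5787,0],"turn": [0,0,0.0195],"fingers": 0.72},
    {"delta_pos": [-0.036,-0.5787,0],"turn": [0,0,0.0195],"fingers": 0.72},
    {"delta_pos": [-0.036,-0.5787,0],"turn": [0,0,0.0195],"fingers": 0.72},
  ],
)

```text
clock: 20.65
position: [0.4265, 0.143, 0.2413]
ee_rot: [0.999, -0.041, -0.001, 0.0]
ft_force: [-0.4, -0.0, -3.6]
grip_width: 0.336
grasp_force: 60.6
```

```bash
python3 -c "
from g import *
c,o=go(.4262,.1450,.091,-.081)
rolls(c,.07,.45,0)
cv2.imwrite('pics/w5.png',c['color'][:,:,::-1])"
```

```text
[0.4265 0.143  0.2413] psi -0.0824 grip 0.33592378211253604 60.64200000560959 [-0.4 -0.  -3.6] q [ 0.33 -0.02 -0.74  1.86 -0.02  1.3  -2.05]
delta ([-0.0002, -0.0021, 0.1503], [0.0008, 0.0018, -0.0014])
held: y [0.1224 0.1631] top 0.2778
 roll 2860 [166. 165. 157.] x [0.395  0.4804] 0.4377 y [0.2849 0.3106] 0.2978 zt 0.1118
 roll 2463 [ 46.  71. 112.] x [0.3899 0.4749] 0.4324 y [0.2062 0.2322] 0.2192 zt 0.1118
 low rect [0.4199 0.2611] [0.3264 0.1288] 86.59
 top rect [0.4341 0.2595] [0.324  0.0987] 85.58 [[0.3723999857902527, 0.10180000215768814], [0.4708000123500824, 0.094200000166893], [0.4957999885082245, 0.4172999858856201], [0.39739999175071716, 0.42489999532699585]]
```

View pics/w5.png

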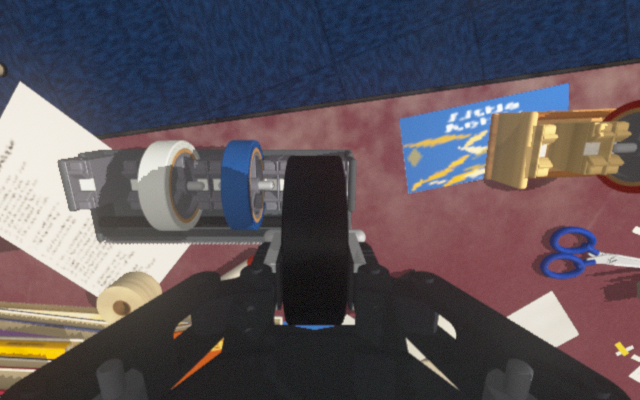

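White (column 168) and blue (column 243) sit in their lanes. The black roll hangs upright at column 318 over the right-hand lane, so I'm lowering it.

To row units: 0.149 m / 0.75 = 0.1987, 0.145 m / 0.75 = 0.1933.

Request:
move_arm(
  plan=[
    {"delta_pos": [0,-0.0013,0.0667],"turn": [0,0,0],"fingers": 0.72},
    {"delta_pos": [0,-0.0013,0.12],"turn": [0,0,0],"fingers": 0.72},
    {"delta_pos": [0,-0.0013,0.1467],"turn": [0,0,0],"fingers": 0.72},
    {"delta_pos": [0,-0.0013,0.16],"turn": [0,0,0],"fingers": 0.72},
    {"delta_pos": [0,-0.0013,0.1733],"turn": [0,0,0],"fingers": 0.72},
    {"delta_pos": [0,-0.0013,0.184],"turn": [0,0,0],"fingers": 0.72},
    {"delta_pos": [0,-0.0013,0.1933],"turn": [0,0,0],"fingers": 0.72},
    {"delta_pos": [0,-0.0013,0.1987],"turn": [0,0,0],"fingers": 0.72},
    {"delta_pos": [0,-0.0013,0.1987],"turn": [0,0,0],"fingers": 0.72},
  ],
)

```text
clock: 21.82
position: [0.4271, 0.1453, 0.0934]
ee_rot: [0.999, -0.041, 0.0, 0.0]
ft_force: [-0.3, -0.1, -2.2]
grip_width: 0.338
grasp_force: 60.8
```

Request:
move_arm(
  plan=[
    {"delta_pos": [0,0,0.0013],"fingers": 0.72,"turn": [0,0,0]},
    {"delta_pos": [0,0,0.0013],"fingers": 0.4,"turn": [0,0,0]},
    {"delta_pos": [0,0,0.0013],"fingers": 0.4,"turn": [0,0,0]},
    {"delta_pos": [0,0,0.0013],"fingers": 0.4,"turn": [0,0,0]},
    {"delta_pos": [0,0,-0.0267],"fingers": 0.4,"turn": [0,0,0]},
    {"delta_pos": [0,0,-0.0933],"fingers": 0.4,"turn": [0,0,0]},
    {"delta_pos": [0,0,-0.1733],"fingers": 0.4,"turn": [0,0,0]},
    {"delta_pos": [0,0,-0.2],"fingers": 0.4,"turn": [0,0,0]},
    {"delta_pos": [0,0,-0.2],"fingers": 0.4,"turn": [0,0,0]},
    {"delta_pos": [0,0,-0.2],"fingers": 0.4,"turn": [0,0,0]},
  ],
)

```text
clock: 23.08
position: [0.4264, 0.145, 0.2422]
ee_rot: [0.999, -0.041, -0.001, 0.0]
ft_force: [0.5, -1.1, -0.5]
grip_width: 0.602
grasp_force: 0.0
```

```bash
python3 -c "
from g import *
c,o=go(.4388,-.2138,.24,-.042)
rolls(c,.07,.45,0)"
```

```text
[0.4264 0.145  0.2422] psi -0.0812 grip 0.6019834969654532 0.0 [ 0.5 -1.1 -0.5] q [ 0.35 -0.02 -0.75  1.86 -0.02  1.3  -2.05]
delta ([0.0414, 0.3566, 0.0024], [0.0005, 0.0013, -0.0392])
held: y [0.12   0.1209] top 0.2712
 roll 2560 [39. 32. 34.] x [0.3838 0.4703] 0.427 y [0.1313 0.1604] 0.1458 zt 0.1117
 roll 2814 [228. 228. 221.] x [0.3958 0.4804] 0.4381 y [0.2848 0.3105] 0.2976 zt 0.1117
 roll 2445 [ 53.  96. 156.] x [0.3885 0.475 ] 0.4318 y [0.2065 0.2324] 0.2194 zt 0.1118
 low rect [0.423  0.2607] [0.3289 0.1271] 89.53
 top rect [0.4341 0.2593] [0.3239 0.0991] 86.13 [[0.37380000948905945, 0.10100000351667404], [0.47269999980926514, 0.09440000355243683], [0.4945000112056732, 0.41749998927116394], [0.39559999108314514, 0.42419999837875366]]
```

To row units: 0.357 m / 0.75 = 0.476, 0.041 m / 0.75 = 0.0547, -1.6 rad / 2 = -0.8.

Request:
move_arm(
  plan=[
    {"delta_pos": [0.0547,0.476,0],"turn": [0,0,-0.8],"fingers": 0.4},
    {"delta_pos": [0.0547,0.476,0],"turn": [0,0,-0.8],"fingers": 0.4},
    {"delta_pos": [0.0547,0.476,0],"turn": [0,0,-0.8],"fingers": 0.4},
    {"delta_pos": [0.0547,0.476,0],"turn": [0,0,-0.8],"fingers": 0.4},
    {"delta_pos": [0.0547,0.476,0],"turn": [0,0,-0.8],"fingers": 0.4},
    {"delta_pos": [0.0547,0.476,0],"turn": [0,0,-0.8],"fingers": 0.4},
    {"delta_pos": [0.0547,0.476,0],"turn": [0,0,-0.8],"fingers": 0.4},
    {"delta_pos": [0.0547,0.476,0],"turn": [0,0,-0.8],"fingers": 0.4},
    {"delta_pos": [0.0547,0.476,0],"turn": [0,0,-0.8],"fingers": 0.4},
    {"delta_pos": [0.0547,0.476,0],"turn": [0,0,-0.8],"fingers": 0.4},
    {"delta_pos": [0.0547,0.476,0],"turn": [0,0,-0.8],"fingers": 0.4},
  ],
)

```text
clock: 24.5
position: [0.4384, -0.2137, 0.2421]
ee_rot: [0.725, 0.688, -0.0, -0.001]
ft_force: [0.6, 0.1, -0.2]
grip_width: 0.598
grasp_force: 0.0
```

```bash
python3 -c "
from g import *
c,o=go(.4388,-.2138,.24,np.pi-.042)"
```

```text
[ 0.4384 -0.2137  0.2421] psi 1.5183 grip 0.5981642253035176 0.0 [ 0.6  0.1 -0.2] q [ 0.68  0.05 -0.33  1.8   0.02  1.3   0.3 ]
delta ([-0.0001, 0.0004, 0.0021], [-0.0008, -0.0022, -1.5813])
held: y [-0.2226 -0.1997] top 0.2805
```

To row units: -1.581 rad / 2 = -0.7905.

Request:
move_arm(
  plan=[
    {"delta_pos": [0,0,0],"turn": [0,0,-0.7905],"fingers": 0.4},
    {"delta_pos": [0,0,0],"turn": [0,0,-0.7905],"fingers": 0.4},
    {"delta_pos": [0,0,0],"turn": [0,0,-0.7905],"fingers": 0.4},
    {"delta_pos": [0,0,0],"turn": [0,0,-0.7905],"fingers": 0.4},
    {"delta_pos": [0,0,0],"turn": [0,0,-0.7905],"fingers": 0.4},
    {"delta_pos": [0,0,0],"turn": [0,0,-0.7905],"fingers": 0.4},
    {"delta_pos": [0,0,0],"turn": [0,0,-0.7905],"fingers": 0.4},
    {"delta_pos": [0,0,0],"turn": [0,0,-0.7905],"fingers": 0.4},
    {"delta_pos": [0,0,0],"turn": [0,0,-0.7905],"fingers": 0.4},
    {"delta_pos": [0,0,0],"turn": [0,0,-0.7905],"fingers": 0.4},
    {"delta_pos": [0,0,0],"turn": [0,0,-0.7905],"fingers": 0.4},
  ],
)

```text
clock: 25.92
position: [0.4387, -0.2138, 0.2431]
ee_rot: [0.022, 1.0, 0.0, -0.0]
ft_force: [0.0, 0.5, 0.4]
grip_width: 0.601
grasp_force: 0.0
```

```bash
python3 -c "
from g import *
c,o=go(.4388,-.2138,.092,np.pi-.042)
rolls(c,-.46,-.05,0)"
```

```text
[ 0.4387 -0.2138  0.2431] psi 3.0972 grip 0.6007966837907884 0.0 [0.  0.5 0.4] q [ 0.71  0.05 -0.36  1.79  0.02  1.3   1.87]
delta ([-0.0001, 0.0, 0.1511], [0.0001, -0.0003, -0.0024])
held: y [-0.2388 -0.2381] top 0.2728
 roll 1564 [254.  94.  72.] x [0.3944 0.4801] 0.4373 y [-0.2214 -0.2036] -0.2125 zt 0.1117
 roll 1936 [255. 239. 154.] x [0.3989 0.4687] 0.4338 y [-0.3738 -0.3483] -0.3611 zt 0.1037
 low rect [ 0.4334 -0.2487] [0.3257 0.092 ] 88.2
 top rect [ 0.4331 -0.2484] [0.3232 0.0906] 88.79 [[0.38429999351501465, -0.4090000092983246], [0.4749999940395355, -0.4108999967575073], [0.48179998993873596, -0.08780000358819962], [0.3910999894142151, -0.08590000122785568]]
```

Request:
move_arm(
  plan=[
    {"delta_pos": [0.0007,0.0007,0.0667],"turn": [0,0,0],"fingers": 0.4},
    {"delta_pos": [0.0007,0.0007,0.12],"turn": [0,0,0],"fingers": 0.4},
    {"delta_pos": [0.0007,0.0007,0.16],"turn": [0,0,0],"fingers": 0.4},
    {"delta_pos": [0.0007,0.0007,0.1867],"turn": [0,0,0],"fingers": 0.4},
    {"delta_pos": [0.0007,0.0007,0.2013],"turn": [0,0,0],"fingers": 0.4},
    {"delta_pos": [0.0007,0.0007,0.2013],"turn": [0,0,0],"fingers": 0.4},
    {"delta_pos": [0.0007,0.0007,0.2013],"turn": [0,0,0],"fingers": 0.4},
    {"delta_pos": [0.0007,0.0007,0.2013],"turn": [0,0,0],"fingers": 0.85},
    {"delta_pos": [0.0007,0.0007,0.2013],"turn": [0,0,0],"fingers": 0.85},
    {"delta_pos": [0.0007,0.0007,0.2013],"turn": [0,0,0],"fingers": 0.85},
    {"delta_pos": [0.0007,0.0007,0.2013],"turn": [0,0,0],"fingers": 0.85},
    {"delta_pos": [0.0007,0.0007,0.2013],"turn": [0,0,0],"fingers": 0.85},
  ],
)

```text
clock: 27.48
position: [0.4387, -0.2135, 0.0929]
ee_rot: [0.021, 1.0, -0.0, 0.0]
ft_force: [-0.7, 0.7, 5.4]
grip_width: 0.199
grasp_force: 59.2
```

To row units: -0.15 m / 0.75 = -0.2, -0.1 m / 0.75 = -0.1333.

Request:
move_arm(
  plan=[
    {"delta_pos": [0,0,-0.0267],"turn": [0,0,0],"fingers": 0.85},
    {"delta_pos": [0,0,-0.0667],"turn": [0,0,0],"fingers": 0.85},
    {"delta_pos": [0,0,-0.1333],"turn": [0,0,0],"fingers": 0.85},
    {"delta_pos": [0,0,-0.2],"turn": [0,0,0],"fingers": 0.85},
    {"delta_pos": [0,0,-0.2],"turn": [0,0,0],"fingers": 0.85},
    {"delta_pos": [0,0,-0.2],"turn": [0,0,0],"fingers": 0.85},
  ],
)

```text
clock: 28.22
position: [0.4378, -0.2133, 0.2414]
ee_rot: [0.021, 1.0, 0.0, -0.001]
ft_force: [-1.0, 0.4, -2.6]
grip_width: 0.197
grasp_force: 58.9
```

```bash
python3 -c "
from g import *
c,o=go(.4440,.3724,.24,np.pi-.081)"
```

```text
[ 0.4378 -0.2133  0.2414] psi 3.0998 grip 0.19724692651073236 58.901648055471014 [-1.   0.4 -2.6] q [ 0.72  0.05 -0.37  1.8   0.02  1.3   1.87]
delta ([0.0183, 0.5854, 0.0016], [0.0002, -0.0011, 0.0392])
held: y [-0.2321 -0.1934] top 0.2796
```

To row units: 0.585 m / 0.75 = 0.78, 0.05 m / 0.75 = 0.0667, 0.039 rad / 2 = 0.0195.

Request:
move_arm(
  plan=[
    {"delta_pos": [0.0027,0.0667,0],"turn": [0,0,0.002],"fingers": 0.85},
    {"delta_pos": [0.024,0.78,0],"turn": [0,0,0.0195],"fingers": 0.85},
    {"delta_pos": [0.024,0.78,0],"turn": [0,0,0.0195],"fingers": 0.85},
    {"delta_pos": [0.024,0.78,0],"turn": [0,0,0.0195],"fingers": 0.85},
    {"delta_pos": [0.024,0.78,0],"turn": [0,0,0.0195],"fingers": 0.85},
    {"delta_pos": [0.024,0.78,0],"turn": [0,0,0.0195],"fingers": 0.85},
    {"delta_pos": [0.024,0.78,0],"turn": [0,0,0.0195],"fingers": 0.85},
    {"delta_pos": [0.024,0.78,0],"turn": [0,0,0.0195],"fingers": 0.85},
    {"delta_pos": [0.024,0.78,0],"turn": [0,0,0.0195],"fingers": 0.85},
    {"delta_pos": [0.024,0.78,0],"turn": [0,0,0.0195],"fingers": 0.85},
    {"delta_pos": [0.024,0.78,0],"turn": [0,0,0.0195],"fingers": 0.85},
    {"delta_pos": [0.024,0.78,0],"turn": [0,0,0.0195],"fingers": 0.85},
  ],
)

```text
clock: 29.78
position: [0.4446, 0.3709, 0.2409]
ee_rot: [0.04, 0.999, -0.001, -0.001]
ft_force: [-0.2, -0.4, -2.2]
grip_width: 0.191
grasp_force: 59.3
```

```bash
python3 -c "
from g import *
c,o=go(.4440,.3723,.092,np.pi-.081)
rolls(c,.07,.45,0)
cv2.imwrite('pics/w6.png',c['color'][:,:,::-1])"
```

```text
[0.4446 0.3709 0.2409] psi 3.0607 grip 0.19107122206013025 59.30123895581346 [-0.2 -0.4 -2.2] q [-0.05  0.36 -0.9   1.55  0.29  1.37  0.51]
delta ([0.0005, 0.0015, 0.1489], [-0.0016, -0.0016, 0.0001])
held: y [0.3522 0.3912] top 0.2792
 roll 3540 [39. 35. 42.] x [0.3834 0.4682] 0.4258 y [0.1327 0.1625] 0.1476 zt 0.1115
 roll 2851 [ 47.  87. 144.] x [0.3884 0.4738] 0.4311 y [0.2084 0.2342] 0.2213 zt 0.1116
 roll 2471 [226. 226. 219.] x [0.3939 0.48  ] 0.437 y [0.2865 0.3125] 0.2995 zt 0.1116
 low rect [0.4208 0.2622] [0.3242 0.1273] 86.73
 top rect [0.4348 0.2606] [0.3231 0.0997] 86.07 [[0.37400001287460327, 0.10279999673366547], [0.47350001335144043, 0.09600000083446503], [0.49559998512268066, 0.41830000281333923], [0.3961000144481659, 0.4250999987125397]]
```

View pics/w6.png

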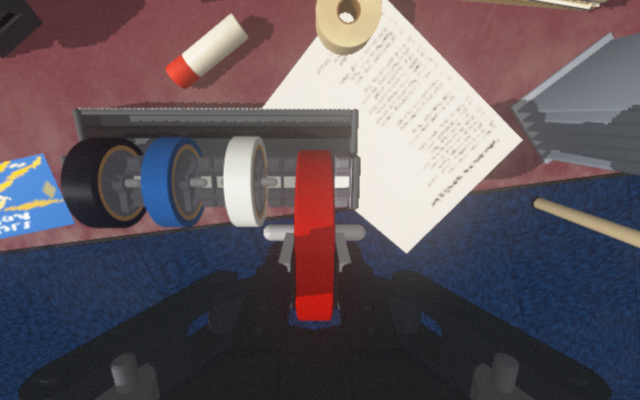

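In this half-turned view, black (column 105), blue (175) and white (245) are seated. Red hangs at column 316 over the last lane, so I'm lowering it.

To row units: 0.149 m / 0.75 = 0.1987, 0.0015 m / 0.75 = 0.002.

Request:
move_arm(
  plan=[
    {"delta_pos": [0.0013,0.002,0.0667],"turn": [0,0,0],"fingers": 0.85},
    {"delta_pos": [0.0013,0.002,0.12],"turn": [0,0,0],"fingers": 0.85},
    {"delta_pos": [0.0013,0.002,0.1467],"turn": [0,0,0],"fingers": 0.85},
    {"delta_pos": [0.0013,0.002,0.16],"turn": [0,0,0],"fingers": 0.85},
    {"delta_pos": [0.0013,0.002,0.1733],"turn": [0,0,0],"fingers": 0.85},
    {"delta_pos": [0.0013,0.002,0.184],"turn": [0,0,0],"fingers": 0.85},
    {"delta_pos": [0.0013,0.002,0.1933],"turn": [0,0,0],"fingers": 0.85},
    {"delta_pos": [0.0013,0.002,0.1987],"turn": [0,0,0],"fingers": 0.85},
    {"delta_pos": [0.0013,0.002,0.1987],"turn": [0,0,0],"fingers": 0.85},
  ],
)

```text
clock: 30.95
position: [0.4439, 0.3736, 0.0934]
ee_rot: [0.04, 0.999, 0.0, 0.0]
ft_force: [-0.4, 0.5, -2.1]
grip_width: 0.202
grasp_force: 59.5
```

Request:
move_arm(
  plan=[
    {"delta_pos": [0,0,0.0013],"fingers": 0.85,"turn": [0,0,0]},
    {"delta_pos": [0,0,0.0013],"fingers": 0.4,"turn": [0,0,0]},
    {"delta_pos": [0,0,0.0013],"fingers": 0.4,"turn": [0,0,0]},
    {"delta_pos": [0,0,0.0013],"fingers": 0.4,"turn": [0,0,0]},
    {"delta_pos": [0,0,0.0013],"fingers": 0.4,"turn": [0,0,0]},
    {"delta_pos": [0,0,-0.0267],"fingers": 0.4,"turn": [0,0,0]},
    {"delta_pos": [0,0,-0.0933],"fingers": 0.4,"turn": [0,0,0]},
    {"delta_pos": [0,0,-0.1733],"fingers": 0.4,"turn": [0,0,0]},
    {"delta_pos": [0,0,-0.2133],"fingers": 0.4,"turn": [0,0,0]},
    {"delta_pos": [0,0,-0.2133],"fingers": 0.4,"turn": [0,0,0]},
    {"delta_pos": [0,0,-0.2133],"fingers": 0.4,"turn": [0,0,0]},
  ],
)

```text
clock: 32.33
position: [0.4437, 0.3733, 0.2534]
ee_rot: [0.04, 0.999, -0.0, 0.0]
ft_force: [0.2, -0.3, -1.3]
grip_width: 0.606
grasp_force: 0.0
```

```bash
python3 -c "
from g import *
c,o=go(.4440,.3723,.092,np.pi-.081)
print('disp');rolls(c,.07,.45,0)
print('rack/side');rolls(camera('side'),-.46,-.05,0)
t=camera('top');rolls(t,-.46,-.05,0)
cv2.imwrite('pics/f.png',t['color'][:,:,::-1])"
```

```text
[0.4437 0.3733 0.2534] psi 3.0609 grip 0.6055893695726818 0.0 [ 0.2 -0.3 -1.3] q [-0.05  0.35 -0.91  1.53  0.28  1.39  0.51]
delta ([-0.0003, -0.0009, 0.1614], [-0.0003, 0.0002, 0.0003])
held: y [0.3483 0.3494] top 0.2834
disp
 roll 2606 [ 47.  88. 144.] x [0.3885 0.4736] 0.431 y [0.2082 0.2342] 0.2212 zt 0.1116
 roll 2277 [226. 226. 219.] x [0.3938 0.4806] 0.4372 y [0.2865 0.3124] 0.2995 zt 0.1116
 roll 1462 [188.  51.  45.] x [0.4    0.4857] 0.4428 y [0.3653 0.3841] 0.3747 zt 0.1118
 roll 3252 [39. 35. 41.] x [0.3833 0.4688] 0.4261 y [0.1327 0.1625] 0.1476 zt 0.1115
 low rect [0.4209 0.2622] [0.326  0.1283] 86.33
 top rect [0.4352 0.2602] [0.3242 0.0998] 86.01 [[0.3741999864578247, 0.10199999809265137], [0.47369998693466187, 0.0949999988079071], [0.49619999527931213, 0.41839998960494995], [0.396699994802475, 0.4253999888896942]]
rack/side
 low rect [ 0.4258 -0.2448] [0.3274 0.061 ] 87.68
 top rect [ 0.4304 -0.2307] [0.2912 0.0534] 84.89 [[0.39079999923706055, -0.3732999861240387], [0.4440000057220459, -0.3781000077724457], [0.4699999988079071, -0.08799999952316284], [0.41679999232292175, -0.08330000191926956]]
 low rect [ 0.4328 -0.2512] [0.3312 0.0951] 87.94
 top rect [ 0.4371 -0.2522] [0.3236 0.0839] 87.74 [[0.3887999951839447, -0.412200003862381], [0.47269999980926514, -0.4154999852180481], [0.48539999127388, -0.09220000356435776], [0.4016000032424927, -0.08889999985694885]]
```

View pics/f.png

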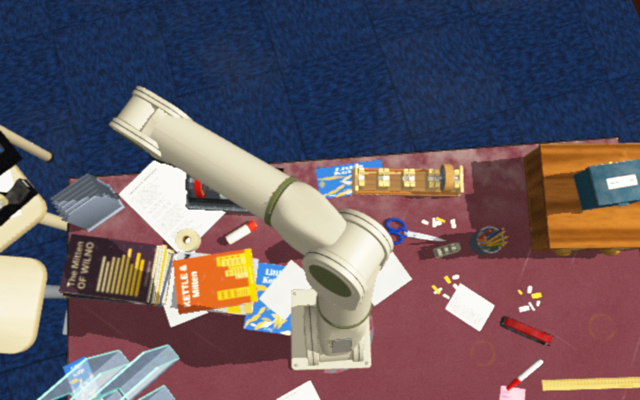

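All four tapes read a top height of 112 mm in their lanes. The last rack readings, taken just before red was lifted, put the reel seated in the right lane (column 437). The scissors (column 410) and glue stick (column 240) have not moved.

```bash
python3 -c "
from workcell import *
print(hand_in())"
```

```text
the job is handed in; nothing more can be done
None
```

The job is handed in: the dispenser now reads red, white, blue, black from left to right, the empty reel hangs in the rack's right lane, and camera readings showed every axle down; the hand-in call gave no verdict.

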